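Empty one side of a divided handle caddy into a slide-top box

TASK

Lift the divided caddy by its grip, turn it so that the side with the two dark handles faces down when you tip it, and tip just those two handles into the open wooden box; the two pale handles must stay in their side of the caddy. Stand the caddy upright on the bench again, pale handles still in it, then slide the box's lid fully shut. Leave the mug and the oil stone where they are.

Things in the scene. Friction and masses are not known exactly. Their poses are not given: they have to be found in the camera images.
- caddy_grip (a point): Centre of the wooden grip bar over the divider of the loose caddy (grey sheet tray, wooden ends, 0.25 kg), 71 mm above its underside. Bar: 14 mm thick (x), 112 mm long (y), 26 mm high, top at 84 mm, open hand slot below it down to the divider's top at 36 mm. Axes: x across the divider towards the dark handles' side, y along the bar, z up. Handles in the tray reach only 26 mm above the underside.
- caddy_base (a point): Centre of the caddy's underside, same axes; it starts on the thin (2 mm) blue mat. Tray 158 mm wide (x), 104 mm long (y). Each side of the 12 mm divider: flat floor 35 mm wide, top face 4 mm above the underside, then a wing rising outward at 15 degrees, no lip. End walls 32 mm high, up to 44 mm in the middle.
- dark_edge (a point): Middle of the outer edge of the wing on the dark handles' side, 79 mm from the divider's plane and 15 mm above the underside. Handles roll out over this edge once it is tipped down by some 20 to 35 degrees (45 empties it surely); those on the other side roll against the divider and stay there up to about 55 degrees and more.
- dark1 (a point): Centre of a dark brown turned gouge handle with a brass ferrule, 74 mm long (y axis), 22 mm diameter, 30 g; lies along the grip in the caddy's +x side.
- dark2 (a point): Centre of the second dark brown handle, the same size, beside the first in the caddy's +x side.
- pale1 (a point): Centre of a pale wooden turned gouge handle with a brass ferrule, 74 mm long (y axis), 22 mm diameter, 30 g; lies along the grip in the caddy's -x side.
- pale2 (a point): Centre of the second pale handle, the same size, beside the first in the caddy's -x side.
- box: Pale wooden box with a sliding lid, fixed to the bench. Origin: centre of its underside; z up, y along its length towards the end where the lid slides out. Outside 126 mm (x) by 166 mm (y), 67 mm high; inside 110 by 150 mm, floor at 6 mm; walls 8 mm.
- box_mouth (a point): Middle of the open part of the box's mouth with the lid out, at the height of the rim (67 mm above the bench), 10 mm from the box's middle towards its closed end. The open part is 110 mm (box x) by 115 to 130 mm (box y). Axes as the box's.
- box_lid (a joint): How far the lid is out, in m: 0 fully shut, 0.13 fully out. It starts out by 0.12 to 0.13. It slides stiffly along the box's y axis (about 1.2 N) and stays where it is left.
- lid_pull (a point): Centre of the dark pull bar on the outer end of the lid, 69 mm above the bench; the bar is 70 mm long (box x), 12 mm thick (box y), its top 77 mm and its foot (the lid's upper face) 61 mm above the bench. The lid is 116 mm wide and 5 mm thick and ends 1 mm outside the bar's outer face. Pushing the bar's outer face towards box -y shuts the lid.
- tea_mug: Orange tea mug, 101 mm high, 81 mm wide, stands behind the box. Origin: centre of its underside. To be left alone.
- oil_stone: Grey oil stone in its wooden bed, 178 by 66 mm, 34 mm high, to the left of the box. Origin: centre of its underside. To be left alone.
There are look-alikes about, which are no part of the job. There is more than one size of the box; the one meant has the size given above.

How it is judged:
On the way, in this order (a step that is already met when the one before it is completed fails the run):
1. the caddy is held over the box's mouth, well off the bench, and tipped by at least 0.2 rad, with the pale handles in their side of it (horizontal distance between caddy_grip and box_mouth below 0.13 m and height (world z) of caddy_grip above 0.12 m and angle between caddy_grip's own z axis and vertical above 0.2 rad and x of pale1 in the frame of caddy_grip between -0.075 and -0.006 m and y of pale1 in the frame of caddy_grip between -0.05 and 0.05 m and z of pale1 in the frame of caddy_grip between -0.071 and -0.035 m and x of pale2 in the frame of caddy_grip between -0.075 and -0.006 m and y of pale2 in the frame of caddy_grip between -0.05 and 0.05 m and z of pale2 in the frame of caddy_grip between -0.071 and -0.035 m).
2. both dark handles are in the box and both pale ones in their side of the caddy (x of dark1 in the frame of box between -0.056 and 0.056 m and y of dark1 in the frame of box between -0.076 and 0.076 m and z of dark1 in the frame of box between 0 and 0.055 m and x of dark2 in the frame of box between -0.056 and 0.056 m and y of dark2 in the frame of box between -0.076 and 0.076 m and z of dark2 in the frame of box between 0 and 0.055 m and x of pale1 in the frame of caddy_grip between -0.075 and -0.006 m and y of pale1 in the frame of caddy_grip between -0.05 and 0.05 m and z of pale1 in the frame of caddy_grip between -0.071 and -0.035 m and x of pale2 in the frame of caddy_grip between -0.075 and -0.006 m and y of pale2 in the frame of caddy_grip between -0.05 and 0.05 m and z of pale2 in the frame of caddy_grip between -0.071 and -0.035 m), for 0.2 s.
At the end, for the whole second after the job is handed in: Both dark handles lie inside the box below the lid; both pale handles lie in their own side of the caddy; the caddy stands upright (within 0.06 rad) on the bench, its grip 66 to 79 mm above it; the lid is shut to within 5 mm (all of step 2 and angle between caddy_grip's own z axis and vertical below 0.06 rad and height (world z) of caddy_grip between 0.066 and 0.079 m and value of joint box_lid below 0.005 m); the robot touches nothing.
It fails at once if a pale handle leaves the caddy (distance between any of pale1, pale2 and caddy_grip above 0.13 m).
It fails at once if the mug or the oil stone is moved by more than 30 mm (distance of any of tea_mug, oil_stone from where it was at the start of the episode above 0.03 m).
It also fails if it takes over 69 s, if anything falls off the work surface, if the arm or the gripper's body presses on something with over 40 N, if the wrist force passes 120 N, or if a joint passes its speed limit or range.

ROBOT

A 7-joint arm with a two-finger parallel gripper is mounted at the origin on the work surface; the furniture and walls round the work are solid. World frame = base frame: x ahead of the robot, y to its left, z up, the work surface at z = 0. Lengths are in m, angles in rad, forces in N, time in s.
With the tool pointing down it reaches from about 0.35 to 0.9 m from the base axis. Payload 7.2 kg.
Tool frame: the origin (TCP) lies at the very end of the fingers, on their centre line; the grasp point (between the pads) lies 19 mm behind it; z points along the fingers, y is the direction in which the jaws open and shut (so a half turn about z gives the same grasp; the last joint's range is limited). The gripper opens to 88 mm and grips with 3 to 60 N. Pads are 20 mm wide; open, the fingers measure 115 mm over their backs; the gripper's body (75 mm by 178 mm) begins 61 mm behind the grasp point.
Start: joints at [-1.293, 0.411, -0.013, 1.596, 0.006, 1.134, -0.082], TCP at [0.212, 0.588, 0.223] pointing down, gripper open.
Joint ranges: [-2.95, 2.95], [-0.29, 1.99], [-1.47, 1.44], [0.14, 2.54], [-1.03, 4.17], [0.13, 1.85], [-2.86, 2.86]. Speed limits (rad/s): [2.39, 2.39, 3.01, 3.01, 3.14, 3.14, 3.14].

INTERFACE

Orientations are given as [roll, pitch, yaw] about the fixed x, y, z axes, in that order (R = Rz(yaw) Ry(pitch) Rx(roll)).
In Python, from plant import arm, imaging gives the robot as it stands.
- The arm moves only by the tool step_arm, never from a script. Its argument "series" is a list of rows, each a list of 2 entries, a list of its own where there are three numbers: the shift along the tool's x, y, z in cm, then the turn, a rotation vector about the tool's x, y, z in rad. A call has 1 to 5 rows; each row shifts and turns the commanded pose from where the row before left it, along the tool's axes as they then stand; what a row does not reach is not made up. A row lasts 1/12 s, in which the tool goes at most 41.7 mm and 7.16 degrees, less where a joint would pass 70% of its speed; a pose out of reach is approached as far as the arm can. A call with a gripper value outside its range is refused whole. "gripper" is the closure in counts, from 0 (fully open) to 255 (shut), set as the call begins (left out, the last holds). The fingers move at their own pace and stop on an object; "squeeze" is the grip in N (left out, the last holds). Time passes only in rows, so rows that do not move let the fingers close. It gives the time, the measured TCP pose, the force and the opening at its end, in the units of the state.
- arm.get_obs(): the state, without advancing time (a new reading comes with each control period).
- imaging.capture(name): name is "scene" or "top" or "wrist"; returns the picture (480x640x3 uint8, blue, green, red); there is no depth.
- imaging.camera_model(name): a dict with "K" (3x3 intrinsics, pixels), "xyz" and "attitude" of the camera in the world. Camera axes: x right, y down, z forward; pixel columns grow to the right and rows downward; lengths in m; the calibration is good to about 2 mm. A picture is of the moment at which its call begins: read the wrist's pose just before it. camera_model takes no time and is no camera call; for the wrist camera it gives the pose at the moment of the call.
- arm.hand_in(): hands the job in, once; it reports no verdict.
The state is a dict: "clock": time; "joint_positions": joint angles; "qd": joint speeds; "effort": joint torques, N m; "ee_pos": TCP position; "eef_rot": TCP orientation; "force": force on the tool from outside, world axes, zero at the start; "torque": the same for the moment, N m; "grip_width": finger opening in m.
Only numpy, scipy, OpenCV 4.12 (cv2) and the standard library are available. Lean on these libraries where they do the work, as an engineer would, in place of code of your own. Each camera call takes 0.05 s, during which the arm holds its last target. There are 200 camera calls.

## Working session

There is one attempt and no reset: what is moved stays moved. The work goes in short steps, Python scripts to look and compute and a tool call to move; the robot and the scene stay as the last step left them, time stands still between calls to the robot, and variables do not carry over. Pictures are saved under pics/ and viewed, about 8 in all and at most 12, crops included, and the job is handed in when it is done.

Besides the shell and the picture viewer there is one more tool, called after "Call:" by a JSON object that holds its "fn" and its "kwargs". step_arm: Moves the arm, as the interface text tells. Its arguments: {"type":"object","properties":{"series":{"type":"array"},"gripper":{"type":"number"},"squeeze":{"type":"number"}},"required":["series"]}

```bash
mkdir -p pics; ls; python3 - <<'E'
from plant import arm, imaging
import cv2,numpy as np
for n in("scene","top"):
    im=imaging.capture(n);cv2.imwrite(f"pics/{n}0.png",im)
    m=imaging.camera_model(n);print(n,{k:np.round(v,4).tolist() for k,v in m.items()})
o=arm.get_obs();print(o)
E
```

```text
pics
scene {'K': [[441.0467, 0.0, 321.9767], [0.0, 441.0467, 244.1086], [0.0, 0.0, 1.0]], 'xyz': [0.1337, -0.5796, 0.7839], 'attitude': [-2.3485, -0.0086, -0.4761]}
top {'K': [[600.084, 0.0, 330.9459], [0.0, 600.084, 229.4684], [0.0, 0.0, 1.0]], 'xyz': [0.2888, 0.0738, 1.659], 'attitude': [-3.0219, -0.0073, -1.5954]}
{'clock': 0.1, 'joint_positions': array([-1.29320405,  0.41181646, -0.01271125,  1.59693165,  0.00558813,
        1.1342838 , -0.08220641]), 'qd': array([-1.59107572e-03, -6.99044857e-04,  1.68307737e-04, -4.19125475e-03,
        4.25304540e-04,  5.06792592e-04, -1.61152638e-06]), 'effort': array([ 2.56408006e-03, -5.89098930e+01,  6.43780399e-01, -2.91711992e+01,
       -5.37450251e-02,  1.45083305e-02,  6.58983890e-05]), 'ee_pos': array([0.21172234, 0.58758143, 0.22190706]), 'eef_rot': array([-3.14019162e+00,  8.82869643e-05,  2.79581236e+00]), 'force': array([-0.07174037, -1.00889854, -0.24568687]), 'torque': array([-0.01926709, -0.03462247, -0.03015726]), 'grip_width': 0.08796124233246073}
```

View pics/top0.png

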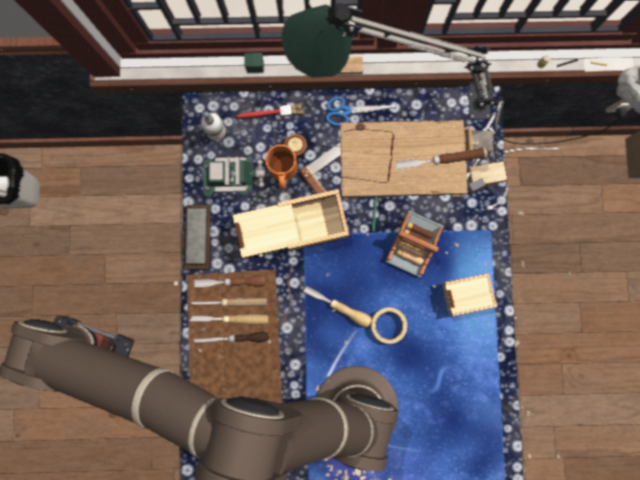

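View pics/scene0.png

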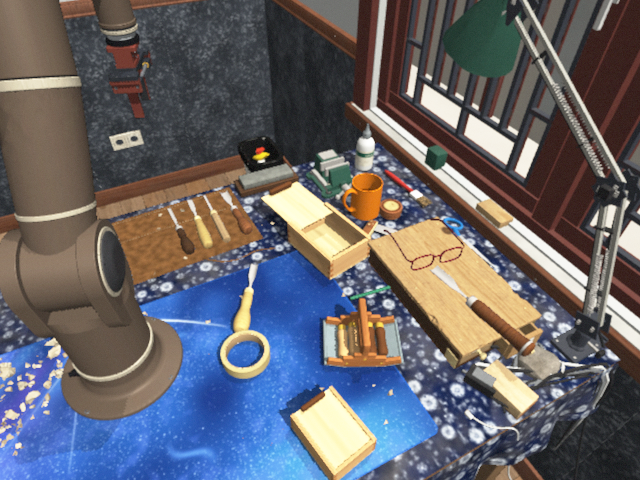

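Top view: the full-size box is at (290,223) with its lid out to the left. The small box at (470,295) is the look-alike. The caddy is at (415,243), and the other handles are the tools on the brown mat at (230,310) and the gouge at (350,312). I choose the caddy and the big box, and check both in one close crop.

```bash
cat > h.py <<'E'
from plant import arm, imaging
import cv2,numpy as np
from scipy.spatial.transform import Rotation as R
def ray(n,uv,z,m=None):
    m=m or imaging.camera_model(n);M=R.from_euler('xyz',m['attitude']).as_matrix()
    d=M@np.linalg.inv(m['K'])@np.array([uv[0],uv[1],1.]);p=np.array(m['xyz'])
    return p+d*(z-p[2])/d[2]
def proj(n,P,m=None):
    m=m or imaging.camera_model(n);M=R.from_euler('xyz',m['attitude']).as_matrix()
    q=np.array(m['K'])@(M.T@(np.array(P)-m['xyz']));return q[:2]/q[2]
E
python3 - <<'E'
from h import *
a=cv2.imread("pics/top0.png");b=cv2.imread("pics/scene0.png")
A=cv2.resize(a[180:285,225:455],None,fx=3.4,fy=3.4,interpolation=cv2.INTER_CUBIC)
B=cv2.resize(b[175:375,255:415],None,fx=3.4*.34,fy=3.4*.34,interpolation=cv2.INTER_CUBIC)
for i in range(0,230,20): cv2.putText(A,str(225+i),(int(i*3.4),8),0,.3,(0,255,255)); cv2.line(A,(int(i*3.4),0),(int(i*3.4),357),(0,255,255),1) if 0 else None
for i in range(0,105,20): cv2.putText(A,str(180+i),(0,int(i*3.4)+4),0,.3,(0,255,255))
C=np.zeros((600,800,3),np.uint8);C[:A.shape[0],:A.shape[1]]=A
B=cv2.resize(b[300:375,310:415],None,fx=3.2,fy=3.2,interpolation=cv2.INTER_CUBIC);C[360:600,:336]=B
B=cv2.resize(b[180:280,260:380],None,fx=2.4,fy=2.4,interpolation=cv2.INTER_CUBIC);C[360:600,340:628]=B
cv2.imwrite("pics/c1.png",C)
E
```

```text
(no output)
```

View pics/c1.png

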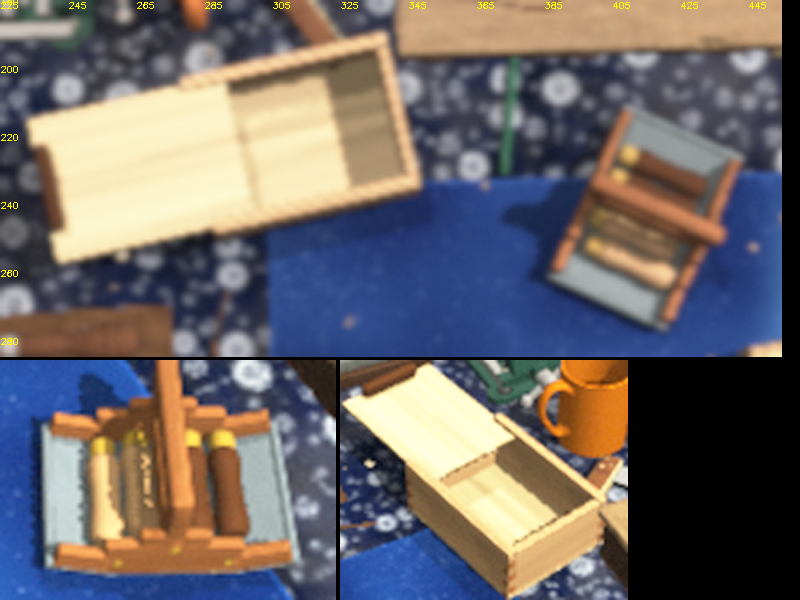

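```bash
python3 - <<'E'
from h import *
f=lambda x,y:(225+x/3.4,180+y/3.4)
g=[ray("top",f(*p),.086) for p in((597,184),(722,235))]
d=g[1]-g[0];print("grip",g,(g[0]+g[1])/2,np.linalg.norm(d),np.degrees(np.arctan2(d[1],d[0])))
r=[ray("top",f(*p),.067) for p in((387,35),(420,187),(213,235),(180,85))]
print("rim",np.round(r,4),[np.linalg.norm(r[i]-r[(i+1)%4])for i in range(4)])
l=[ray("top",f(*p),.061) for p in((28,122),(62,263))];print("lid end",np.round(l,4),np.linalg.norm(l[0]-l[1]))
p=[ray("top",f(*p),.075) for p in((45,147),(58,230))];print("pull",np.round(p,4))
c=[ray("top",f(*p),.015) for p in((628,108),(742,158),(665,328),(550,280))];print("tray",np.round(c,4),np.mean(c,0),[np.linalg.norm(c[i]-c[(i+1)%4])for i in range(4)])
m=[ray("scene",(255+0,0),0)]
# scene check: bar ends top 
for P in((g[0]),(g[1]),r[0],r[1]):print(proj("scene",P))
E
```

```text
grip [array([ 0.46085127, -0.12580118,  0.086     ]), array([ 0.41882559, -0.22114559,  0.086     ])] [ 0.43983843 -0.17347338  0.086     ] 0.10419555337744735 -113.78681313683576
rim [[0.5856 0.0337 0.067 ]
 [0.4639 0.0109 0.067 ]
 [0.4299 0.174  0.067 ]
 [0.5493 0.1981 0.067 ]] [np.float64(0.12383330923865474), np.float64(0.16651144050922728), np.float64(0.12180505044357152), np.float64(0.1683581648073348)]
lid end [[0.5235 0.319  0.061 ]
 [0.4113 0.2929 0.061 ]] 0.11522064604871735
pull [[0.5014 0.3036 0.075 ]
 [0.436  0.2939 0.075 ]]
tray [[ 0.5303 -0.1625  0.015 ]
 [ 0.4871 -0.2536  0.015 ]
 [ 0.3508 -0.1851  0.015 ]
 [ 0.3916 -0.0939  0.015 ]] [ 0.43994714 -0.17377034  0.015     ] [np.float64(0.10086273441582821), np.float64(0.15257247540116803), np.float64(0.09996065687746393), np.float64(0.15474995466360533)]
[360.28922304 298.7844037 ]
[367.24476343 343.52008145]
[370.52088423 237.25150636]
[329.441135   260.47978666]
```

Close crop: the dark pair is on the caddy's upper side (world +x) at crop (660,170), and the pale pair is below at (635,250). The box is open at its right half and the lid is out to the left (+y).

The sizes agree with those given:
- **Rim:** 124x167 mm
- **Lid:** 115 mm wide
- **Tray:** 101x154 mm

From these, the caddy is at (0.440,-0.174) with yaw about -25°. The box is at (0.507,0.104) with yaw about 11.5°.

```bash
cat >> h.py <<'E'
def Rt(yaw,tip=0):  # tool: down, tool y at caddy x; yaw of caddy x in deg; tip: +x side down, deg
    return R.from_euler('z',yaw,degrees=True)*R.from_euler('y',tip,degrees=True)*R.from_matrix(np.array([[0,1,0],[1,0,0],[0,0,-1.]]).T)
def cur():
    o=arm.get_obs();return np.array(o['ee_pos']),R.from_euler('xyz',o['eef_rot']),o
def plan(wps,p=None,q=None):
    """wps: (pos,Rot,n,polar)"""
    if p is None:p,q,o=cur()
    for P,Q,n,pol in wps:
        P=np.array(P,float);p0,q0=p,q;rv=(q0.inv()*Q).as_rotvec()
        for i in range(1,n+1):
            s=i/n
            if pol:
                r0,r1=np.hypot(*p0[:2]),np.hypot(*P[:2]);a0,a1=np.arctan2(p0[1],p0[0]),np.arctan2(P[1],P[0])
                r,a=r0+s*(r1-r0),a0+s*(a1-a0);t=np.array([r*np.cos(a),r*np.sin(a),p0[2]+s*(P[2]-p0[2])])
            else: t=p0+s*(P-p0)
            T=q0*R.from_rotvec(rv*s)
            d=np.round(q.inv().apply(t-p)*100,1);w=np.round((q.inv()*T).as_rotvec(),2)
            print([d.tolist(),w.tolist()],end=',\n' if i%5==0 else ',')
            p=p+q.apply(d/100);q=q*R.from_rotvec(w)
        print(' ->',np.round(p,4),np.round(q.as_euler('xyz'),3))
def show():
    p,q,o=cur();print(round(o['clock'],2),np.round(p,4),np.round(o['eef_rot'],3),'q',np.round(o['joint_positions'],2),'F',np.round(o['force'],1),round(o['grip_width'],4))
E
python3 - <<'E'
from h import *
print(Rt(-25).as_euler('xyz'))
plan([((.440,-.174,.16),Rt(-25),25,True)])
E
```

```text
[-3.14159265  0.          1.13446401]
[[-4.0, -0.7, 0.2], [-0.0, 0.0, 0.07]],[[-3.9, -0.7, 0.3], [-0.0, 0.0, 0.06]],[[-3.9, -0.8, 0.2], [-0.0, 0.0, 0.07]],[[-3.8, -0.7, 0.3], [-0.0, 0.0, 0.07]],[[-3.8, -0.6, 0.2], [-0.0, 0.0, 0.06]],
[[-3.8, -0.7, 0.3], [-0.0, 0.0, 0.07]],[[-3.7, -0.7, 0.2], [-0.0, 0.0, 0.07]],[[-3.7, -0.6, 0.3], [-0.0, 0.0, 0.06]],[[-3.7, -0.7, 0.3], [-0.0, 0.0, 0.07]],[[-3.6, -0.6, 0.2], [-0.0, 0.0, 0.06]],
[[-3.6, -0.7, 0.3], [-0.0, 0.0, 0.07]],[[-3.6, -0.6, 0.2], [-0.0, 0.0, 0.07]],[[-3.5, -0.6, 0.3], [-0.0, 0.0, 0.06]],[[-3.5, -0.6, 0.2], [-0.0, 0.0, 0.07]],[[-3.4, -0.6, 0.3], [-0.0, 0.0, 0.07]],
[[-3.4, -0.6, 0.2], [-0.0, 0.0, 0.06]],[[-3.4, -0.6, 0.3], [-0.0, 0.0, 0.07]],[[-3.3, -0.6, 0.2], [-0.0, 0.0, 0.07]],[[-3.3, -0.6, 0.3], [-0.0, 0.0, 0.06]],[[-3.2, -0.5, 0.2], [-0.0, 0.0, 0.07]],
[[-3.3, -0.6, 0.3], [-0.0, 0.0, 0.07]],[[-3.1, -0.5, 0.2], [0.0, 0.0, 0.06]],[[-3.2, -0.6, 0.3], [0.0, 0.0, 0.07]],[[-3.1, -0.5, 0.2], [0.0, 0.0, 0.06]],[[-3.0, -0.5, 0.3], [0.0, 0.0, 0.07]],
 -> [ 0.4404 -0.1739  0.1598] [3.141e+00 1.000e-03 1.136e+00]
```

Call:
{"fn": "step_arm", "kwargs": {"series": [[[-4.0,-0.7,0.2],[0,0,0.07]],[[-3.9,-0.7,0.3],[0,0,0.06]],[[-3.9,-0.8,0.2],[0,0,0.07]],[[-3.8,-0.7,0.3],[0,0,0.07]],[[-3.8,-0.6,0.2],[0,0,0.06]]], "gripper": 0, "squeeze": 60}}

```text
clock: 0.52
ee_pos: [0.3687, 0.4666, 0.21]
eef_rot: [-3.141, 0.0, 2.462]
force: [0.3, 1.1, -0.0]
grip_width: 0.0876
```

Call:
{"fn": "step_arm", "kwargs": {"series": [[[-3.8,-0.7,0.3],[0,0,0.07]],[[-3.7,-0.7,0.2],[0,0,0.07]],[[-3.7,-0.6,0.3],[0,0,0.06]],[[-3.7,-0.7,0.3],[0,0,0.07]],[[-3.6,-0.6,0.2],[0,0,0.06]]]}}

```text
clock: 0.93
ee_pos: [0.4714, 0.31, 0.1971]
eef_rot: [-3.141, 0.0, 2.132]
force: [0.6, -0.0, 0.2]
grip_width: 0.0879
```

Call:
{"fn": "step_arm", "kwargs": {"series": [[[-3.6,-0.7,0.3],[0,0,0.07]],[[-3.6,-0.6,0.2],[0,0,0.07]],[[-3.5,-0.6,0.3],[0,0,0.06]],[[-3.5,-0.6,0.2],[0,0,0.07]],[[-3.4,-0.6,0.3],[0,0,0.07]]]}}

```text
clock: 1.35
ee_pos: [0.5161, 0.1379, 0.1844]
eef_rot: [3.142, 0.0, 1.792]
force: [0.4, 1.1, 1.2]
grip_width: 0.0876
```

Call:
{"fn": "step_arm", "kwargs": {"series": [[[-3.4,-0.6,0.2],[0,0,0.06]],[[-3.4,-0.6,0.3],[0,0,0.07]],[[-3.3,-0.6,0.2],[0,0,0.07]],[[-3.3,-0.6,0.3],[0,0,0.06]],[[-3.2,-0.5,0.2],[0,0,0.07]]]}}

```text
clock: 1.77
ee_pos: [0.5024, -0.0293, 0.1723]
eef_rot: [-3.141, 0.0, 1.463]
force: [0.2, -0.3, 0.3]
grip_width: 0.0882
```

Call:
{"fn": "step_arm", "kwargs": {"series": [[[-3.3,-0.6,0.3],[0,0,0.07]],[[-3.1,-0.5,0.2],[0,0,0.06]],[[-3.2,-0.6,0.3],[0,0,0.07]],[[-3.1,-0.5,0.2],[0,0,0.06]],[[-3.0,-0.5,0.3],[0,0,0.07]]]}}

```text
clock: 2.18
ee_pos: [0.4397, -0.1749, 0.1595]
eef_rot: [3.141, 0.0, 1.133]
force: [1.2, -0.6, -1.0]
grip_width: 0.0876
```

Call:
{"fn": "step_arm", "kwargs": {"series": [[[0,0,0],[0,0,0]],[[0,0,0],[0,0,0]]]}}

```text
clock: 2.35
ee_pos: [0.4396, -0.1746, 0.1595]
eef_rot: [-3.141, 0.0, 1.133]
force: [-0.3, 0.7, -0.4]
grip_width: 0.0877
```

```bash
python3 - <<'E'
from h import *
show(); m=imaging.camera_model("wrist"); im=imaging.capture("wrist");cv2.imwrite("pics/w1.png",im)
print(proj("wrist",(.440,-.174,.086),m)); np.save("w1.npy",m,allow_pickle=True)
E
```

```text
2.35 [ 0.4396 -0.1746  0.1595] [-3.141  0.     1.133] q [-0.27  0.25  0.64  2.06 -0.19  0.89  0.05] F [-0.3  0.7 -0.4] 0.0877
[324.07545518 256.88415118]
```

View pics/w1.png

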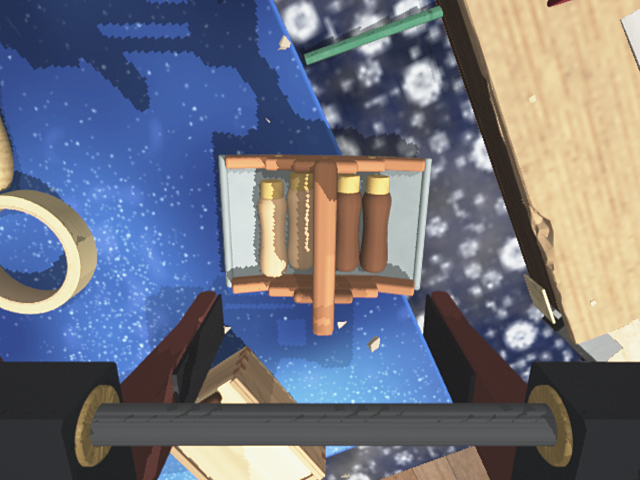

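Wrist view: the grip bar runs from (325,165) to (323,333), nearly vertical in the picture. The pale handles are left of it at x≈272 and 300, and the dark ones right at x≈348 and 376.

```bash
python3 - <<'E'
from h import *
m=np.load("w1.npy",allow_pickle=True).item()
a=ray("",(325,163),.086,m);b=ray("",(323,334),.086,m);d=a-b
y=np.degrees(np.arctan2(d[1],d[0]));print(a,b,(a+b)/2,np.linalg.norm(d),y-90)
c=(a+b)/2
plan([((c[0],c[1],.056),Rt(y-90),6,False)])
E
```

```text
[ 0.46428337 -0.12352266  0.086     ] [ 0.41701686 -0.22130602  0.086     ] [ 0.44065011 -0.17241434  0.086     ] 0.1086080505340708 -25.79818829641306
[[0.0, -0.0, 1.7], [-0.0, -0.0, 0.0]],[[0.0, -0.0, 1.8], [-0.0, -0.0, 0.0]],[[0.0, -0.0, 1.7], [-0.0, -0.0, 0.01]],[[0.1, -0.0, 1.7], [-0.0, -0.0, -0.0]],[[-0.0, -0.0, 1.7], [-0.0, -0.0, 0.0]],
[[-0.0, -0.0, 1.8], [-0.0, -0.0, 0.0]], -> [ 0.4409 -0.1724  0.0556] [-3.141 -0.     1.126]
```

Call:
{"fn": "step_arm", "kwargs": {"series": [[[0.2,0,2.1],[0,0,0.01]],[[0,0,2.1],[0,0,0]],[[0,0,2.1],[0,0,0]],[[0,0,2.1],[0,0,0]],[[0,0,2.0],[0,0,0]]], "gripper": 60}}

```text
clock: 2.82
ee_pos: [0.4422, -0.1698, 0.0544]
eef_rot: [-3.141, -0.001, 1.13]
force: [0.2, -0.6, 0.4]
grip_width: 0.0674
```

Call:
{"fn": "step_arm", "kwargs": {"series": [[[0,0,0],[0,0,0]],[[0,0,0],[0,0,0]],[[0,0,0],[0,0,0]],[[0,0,0],[0,0,0]],[[0,0,0],[0,0,0]]], "gripper": 255, "squeeze": 60}}

```text
clock: 3.23
ee_pos: [0.4423, -0.1715, 0.0567]
eef_rot: [3.14, -0.001, 1.126]
force: [-0.0, 1.6, 0.4]
grip_width: 0.0368
```

Call:
{"fn": "step_arm", "kwargs": {"series": [[[0,0,0],[0,0,0]],[[0,0,0],[0,0,0]],[[0,0,0],[0,0,0]],[[0,0,0],[0,0,0]],[[0,0,0],[0,0,0]]]}}

```text
clock: 3.65
ee_pos: [0.4416, -0.1715, 0.0559]
eef_rot: [3.141, -0.0, 1.126]
force: [-0.6, 1.3, 4.3]
grip_width: 0.0139
```

```bash
cat >> h.py <<'E'
BO=np.array([.507,.104,0]);BY=11.5
def tip(th,ex=-.022,ey=-.010,ez=.095):
    bz=R.from_euler('z',BY,degrees=True)
    g=BO+bz.apply(np.array([ex,ey,ez])-R.from_euler('y',th,degrees=True).apply([.079,0,-.056]))
    Q=Rt(BY,th);return g+Q.apply([0,0,.018]),Q,g
E
python3 - <<'E'
from h import *
p,q,o=cur()
t0=tip(0,ez=.12);t1=tip(15);t2=tip(30);t3=tip(40)
print(t0[0],t1,t2[0],t3[0])
plan([(p+[0,0,.12],q,6,0),(t0[0],t0[1],15,0),(t1[0],t1[1],5,0),(t2[0],t2[1],5,0),(t3[0],t3[1],5,0)])
E
```

```text
[0.41002128 0.07406459 0.158     ] (array([0.42229678, 0.07656207, 0.15215189]), Rotation.from_matrix(array([[-1.99367934e-01,  9.46534580e-01, -2.53623176e-01],
                            [ 9.79924705e-01,  1.92574637e-01, -5.16002184e-02],
                            [ 2.77555756e-17, -2.58819045e-01, -9.65925826e-01]])), array([0.426862  , 0.07749087, 0.16953855])) [0.43901137 0.07996269 0.16740897] [0.4520683  0.08261915 0.17488991]
[[0.0, 0.0, -2.0], [0.0, 0.0, -0.0]],[[0.0, 0.0, -2.0], [0.0, 0.0, 0.0]],[[0.0, 0.0, -2.0], [0.0, 0.0, 0.0]],[[0.0, 0.0, -2.0], [0.0, 0.0, 0.0]],[[0.0, 0.0, -2.0], [0.0, 0.0, 0.0]],
[[0.0, 0.0, -2.0], [0.0, 0.0, 0.0]], -> [ 0.4415 -0.1715  0.1759] [ 3.141 -0.     1.126]
[[1.4, -0.9, 0.1], [0.0, -0.0, -0.04]],[[1.4, -0.8, 0.1], [0.0, -0.0, -0.05]],[[1.5, -0.8, 0.2], [0.0, -0.0, -0.04]],[[1.5, -0.7, 0.1], [0.0, -0.0, -0.04]],[[1.5, -0.7, 0.1], [0.0, -0.0, -0.05]],
[[1.5, -0.5, 0.1], [0.0, -0.0, -0.04]],[[1.6, -0.5, 0.1], [0.0, -0.0, -0.04]],[[1.6, -0.5, 0.2], [0.0, -0.0, -0.04]],[[1.6, -0.4, 0.1], [0.0, -0.0, -0.05]],[[1.6, -0.3, 0.1], [0.0, -0.0, -0.0
[... 252 characters left out ...]
0.0, 0.2, 0.1], [0.05, 0.0, 0.0]],[[0.0, 0.3, 0.1], [0.05, 0.0, 0.0]],[[0.0, 0.3, 0.1], [0.06, 0.0, 0.0]],[[0.0, 0.2, 0.1], [0.05, 0.0, 0.0]],[[0.0, 0.3, 0.0], [0.05, 0.0, 0.0]],
 -> [0.4226 0.0763 0.1526] [-2.882 -0.     1.776]
[[0.0, 0.2, -0.4], [0.05, 0.0, 0.0]],[[0.0, 0.3, -0.4], [0.06, 0.0, 0.0]],[[0.0, 0.2, -0.4], [0.05, 0.0, 0.0]],[[0.0, 0.2, -0.4], [0.05, 0.0, 0.0]],[[0.0, 0.1, -0.4], [0.05, 0.0, 0.0]],
 -> [0.4387 0.0796 0.1678] [-2.622 -0.     1.776]
[[0.0, 0.2, -0.3], [0.04, 0.0, 0.0]],[[0.0, 0.1, -0.2], [0.03, 0.0, 0.0]],[[0.0, 0.2, -0.3], [0.04, 0.0, 0.0]],[[0.0, 0.1, -0.3], [0.03, 0.0, 0.0]],[[0.0, 0.1, -0.3], [0.04, 0.0, 0.0]],
 -> [0.4521 0.0824 0.1755] [-2.442 -0.     1.776]
```

Call:
{"fn": "step_arm", "kwargs": {"series": [[[0,0,-0.5],[0,0,0]],[[0,0,-1.5],[0,0,0]],[[0,0,-2.0],[0,0,0]],[[0,0,-2.0],[0,0,0]],[[0,0,-2.0],[0,0,0]]]}}

```text
clock: 4.07
ee_pos: [0.4404, -0.1716, 0.1362]
eef_rot: [-3.14, 0.001, 1.125]
force: [0.3, 0.4, -4.0]
grip_width: 0.0136
```

Call:
{"fn": "step_arm", "kwargs": {"series": [[[0,0,-2.0],[0,0,0]],[[0,0,-1.5],[0,0,0]],[[0,0,-0.5],[0,0,0]],[[0,0,0],[0,0,0]]]}}

```text
clock: 4.4
ee_pos: [0.4417, -0.1716, 0.1764]
eef_rot: [3.14, -0.001, 1.126]
force: [0.8, -0.1, -3.7]
grip_width: 0.0134
```

Call:
{"fn": "step_arm", "kwargs": {"series": [[[0.7,-0.5,0],[0,0,-0.02]],[[1.2,-0.7,0.1],[0,0,-0.03]],[[1.5,-0.9,0.1],[0,0,-0.05]],[[1.5,-0.8,0.2],[0,0,-0.04]],[[1.5,-0.7,0.1],[0,0,-0.05]]]}}

```text
clock: 4.82
ee_pos: [0.4299, -0.0966, 0.1693]
eef_rot: [-3.139, 0.0, 1.32]
force: [0.1, 0.2, -3.4]
grip_width: 0.0135
```

Call:
{"fn": "step_arm", "kwargs": {"series": [[[1.5,-0.6,0.1],[0,0,-0.04]],[[1.6,-0.5,0.1],[0,0,-0.04]],[[1.6,-0.5,0.2],[0,0,-0.05]],[[1.6,-0.4,0.1],[0,0,-0.04]],[[1.6,-0.3,0.1],[0,0,-0.04]]]}}

```text
clock: 5.23
ee_pos: [0.4217, -0.0151, 0.1645]
eef_rot: [-3.141, -0.0, 1.53]
force: [0.7, 0.1, -3.2]
grip_width: 0.0135
```

Call:
{"fn": "step_arm", "kwargs": {"series": [[[1.6,-0.2,0.1],[0,0,-0.05]],[[1.6,-0.2,0.1],[0,0,-0.04]],[[1.6,-0.1,0.2],[0,0,-0.04]],[[1.6,0,0.1],[0,0,-0.05]],[[1.3,0,0.1],[0,0,-0.04]]]}}

```text
clock: 5.65
ee_pos: [0.4137, 0.062, 0.1585]
eef_rot: [3.142, -0.0, 1.751]
force: [0.0, 0.2, -3.9]
grip_width: 0.0137
```

Call:
{"fn": "step_arm", "kwargs": {"series": [[[0.8,0,0.1],[0,0,-0.02]],[[0.4,0,0],[0,0,-0.01]],[[0,0,0],[0,0,0]],[[0,0,0],[0,0,0]]]}}

```text
clock: 5.98
ee_pos: [0.4117, 0.0714, 0.1576]
eef_rot: [-3.142, 0.0, 1.775]
force: [0.2, 0.8, -4.4]
grip_width: 0.0134
```

```bash
python3 - <<'E'
from h import *
show()
b=imaging.capture("scene");cv2.imwrite("pics/s2f.png",b)
cv2.imwrite("pics/s2.png",cv2.resize(b[120:320,200:440],None,fx=3,fy=3,interpolation=cv2.INTER_CUBIC))
t0=tip(0,ez=.12);t1=tip(15);t2=tip(30);t3=tip(40)
plan([(t1[0],t1[1],6,0),(t2[0],t2[1],6,0),(t3[0],t3[1],5,0)])
E
```

```text
5.98 [0.4117 0.0714 0.1576] [-3.142  0.     1.775] q [-0.65  0.13  0.39  2.17 -0.07  0.85 -0.01] F [ 0.2  0.8 -4.4] 0.0134
[[0.1, 0.2, 0.1], [0.04, 0.0, 0.0]],[[0.0, 0.2, 0.1], [0.05, 0.0, 0.0]],[[0.1, 0.2, 0.1], [0.04, 0.0, 0.0]],[[0.0, 0.2, 0.0], [0.04, 0.0, 0.0]],[[0.1, 0.2, 0.1], [0.05, 0.0, 0.0]],
[[0.0, 0.2, 0.0], [0.04, 0.0, 0.0]], -> [0.4226 0.0764 0.1524] [-2.882  0.     1.775]
[[0.0, 0.2, -0.3], [0.04, 0.0, 0.0]],[[0.0, 0.2, -0.3], [0.05, 0.0, 0.0]],[[0.0, 0.2, -0.4], [0.04, 0.0, 0.0]],[[0.0, 0.1, -0.3], [0.05, 0.0, 0.0]],[[0.0, 0.2, -0.4], [0.04, 0.0, 0.0]],
[[0.0, 0.1, -0.3], [0.04, 0.0, 0.0]], -> [0.4388 0.0798 0.1675] [-2.622  0.     1.775]
[[0.0, 0.2, -0.3], [0.04, 0.0, 0.0]],[[0.0, 0.1, -0.2], [0.03, 0.0, 0.0]],[[0.0, 0.2, -0.3], [0.04, 0.0, 0.0]],[[0.0, 0.1, -0.3], [0.03, 0.0, 0.0]],[[0.0, 0.1, -0.3], [0.04, 0.0, 0.0]],
 -> [0.4522 0.0826 0.1752] [-2.442  0.     1.775]
```

View pics/s2.png

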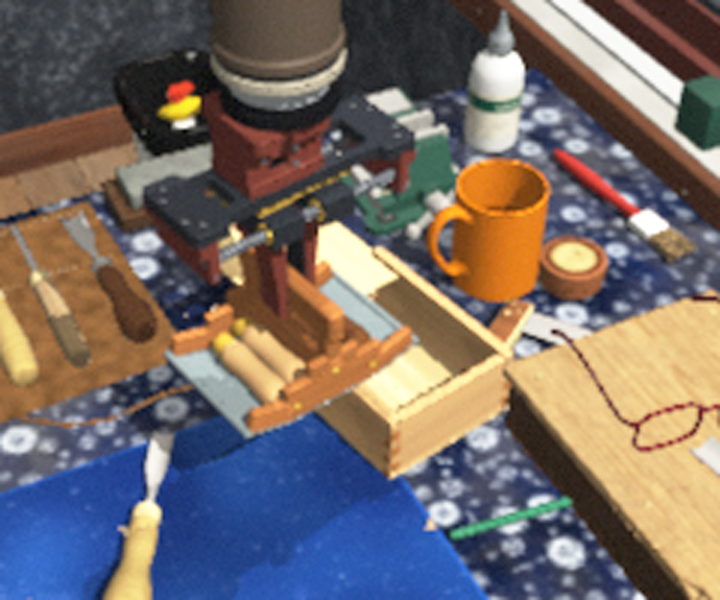

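The caddy is held level, with both pale handles in the near side and the grey dark-side wing over the box mouth at (340,290) in the crop. The mug is clear. Now I tip it.

Call:
{"fn": "step_arm", "kwargs": {"series": [[[0.1,0.2,0.1],[0.04,0,0]],[[0,0.2,0.1],[0.05,0,0]],[[0.1,0.2,0.1],[0.04,0,0]],[[0,0.2,0],[0.04,0,0]],[[0.1,0.2,0.1],[0.05,0,0]]]}}

```text
clock: 6.45
ee_pos: [0.4211, 0.0758, 0.1531]
eef_rot: [-2.921, 0.0, 1.774]
force: [0.5, 0.2, -3.9]
grip_width: 0.0138
```

Call:
{"fn": "step_arm", "kwargs": {"series": [[[0,0.2,0],[0.04,0,0]],[[0,0.2,-0.3],[0.04,0,0]],[[0,0.2,-0.3],[0.05,0,0]],[[0,0.2,-0.4],[0.04,0,0]],[[0,0.1,-0.3],[0.05,0,0]]]}}

```text
clock: 6.87
ee_pos: [0.434, 0.0786, 0.1627]
eef_rot: [-2.701, 0.0, 1.774]
force: [0.3, -0.0, -3.4]
grip_width: 0.014
```

Call:
{"fn": "step_arm", "kwargs": {"series": [[[0,0.2,-0.4],[0.04,0,0]],[[0,0.1,-0.3],[0.04,0,0]],[[0,0,0],[0,0,0]],[[0,0,0],[0,0,0]],[[0,0,0],[0,0,0]]]}}

```text
clock: 7.28
ee_pos: [0.4387, 0.0799, 0.1673]
eef_rot: [-2.623, 0.0, 1.775]
force: [-0.1, -0.4, -2.5]
grip_width: 0.0129
```

Call:
{"fn": "step_arm", "kwargs": {"series": [[[0,0.2,-0.3],[0.04,0,0]],[[0,0.1,-0.2],[0.03,0,0]],[[0,0.2,-0.3],[0.04,0,0]],[[0,0.1,-0.3],[0.03,0,0]],[[0,0.1,-0.3],[0.04,0,0]]]}}

```text
clock: 7.7
ee_pos: [0.4521, 0.0832, 0.1759]
eef_rot: [-2.443, -0.0, 1.775]
force: [0.2, 0.4, -3.6]
grip_width: 0.0135
```

Call:
{"fn": "step_arm", "kwargs": {"series": [[[0,0,0],[0,0,0]],[[0,0,0],[0,0,0]],[[0,0,0],[0,0,0]],[[0,0,0],[0,0,0]],[[0,0,0],[0,0,0]]]}}

```text
clock: 8.12
ee_pos: [0.4519, 0.0832, 0.1756]
eef_rot: [-2.443, -0.0, 1.776]
force: [-0.3, 1.2, -2.7]
grip_width: 0.0138
```

```bash
python3 - <<'E'
from h import *
show()
b=imaging.capture("scene");a=imaging.capture("wrist")
C=np.zeros((600,800,3),np.uint8)
C[:400,:480]=cv2.resize(b[120:320,200:440],None,fx=2,fy=2,interpolation=cv2.INTER_CUBIC)
C[:240,480:]=cv2.resize(a,(320,240),interpolation=cv2.INTER_AREA)
t=imaging.capture("top");C[400:,:480]=cv2.resize(t[180:260,220:412],(480,200),interpolation=cv2.INTER_CUBIC)
cv2.imwrite("pics/s3.png",C)
E
```

```text
8.12 [0.4519 0.0832 0.1756] [-2.443 -0.     1.776] q [-0.51  0.67  0.38  1.56 -0.18  1.66  0.14] F [-0.3  1.2 -2.7] 0.0138
```

View pics/s3.png

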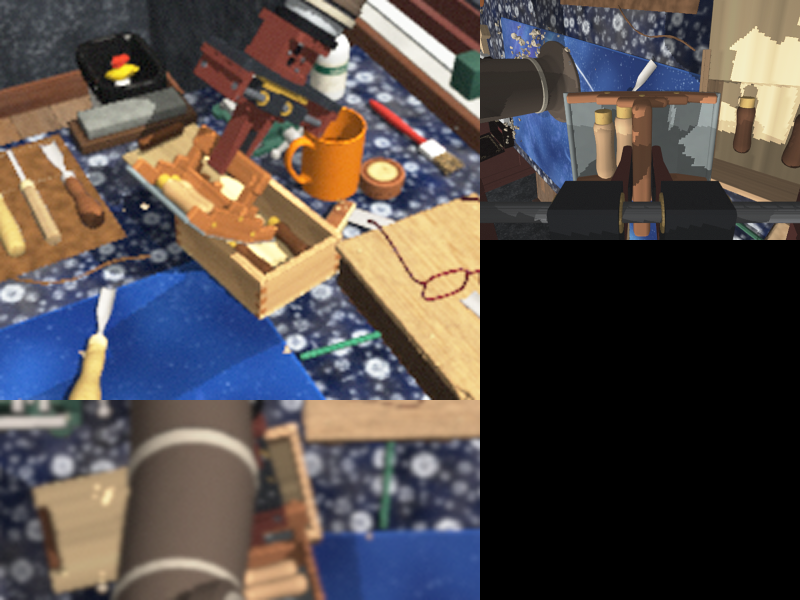

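Wrist inset: the tray's dark side is empty, and the two dark handles are in the box at (745,125) and (795,130). Both pale handles lie against the divider at (605,145) and (624,128). Now level the caddy and carry it back.

```bash
python3 - <<'E'
from h import *
t0=tip(0,ez=.13)
plan([(t0[0],t0[1],14,0),((.4415,-.1715,.165),Rt(-25.5),16,0),((.4415,-.1715,.058),Rt(-25.5),7,0)])
E
```

```text
[[-0.0, -0.2, 0.2], [-0.05, 0.0, 0.0]],[[-0.0, -0.2, 0.3], [-0.05, 0.0, 0.0]],[[-0.0, -0.2, 0.2], [-0.05, 0.0, 0.0]],[[-0.0, -0.3, 0.2], [-0.05, 0.0, 0.0]],[[-0.0, -0.2, 0.2], [-0.05, 0.0, 0.0]],
[[-0.0, -0.3, 0.2], [-0.05, 0.0, 0.0]],[[-0.0, -0.2, 0.1], [-0.05, 0.0, 0.0]],[[-0.0, -0.3, 0.2], [-0.05, 0.0, 0.0]],[[-0.0, -0.3, 0.1], [-0.05, 0.0, 0.0]],[[-0.0, -0.3, 0.2], [-0.05, 0.0, 0.0]],
[[-0.0, -0.2, 0.1], [-0.05, 0.0, 0.0]],[[-0.0, -0.3, 0.1], [-0.05, 0.0, 0.0]],[[-0.0, -0.3, 0.1], [-0.05, 0.0, 0.0]],[[-0.1, -0.3, 0.0], [-0.05, -0.0, 0.0]], -> [0.4105 0.0737 0.1682] [ 3.141 -0.     1.776]
[[-1.5, -0.1, 0.0], [0.0, -0.0, 0.04]],[[-1.6, -0.1, 0.0], [0.0, -0.0, 0.04]],[[-1.5, 0.0, 0.1], [0.0, -0.0, 0.04]],[[-1.6, 0.1, -0.0], [0.0, -0.0, 0.04]],[[-1.5, 0.1, -0.0], [0.0, -0.0, 0.04]],
[[-1.5, 0.2, 0.0], [0.0, -0.0, 0.04]],[[-1.6, 0.2, 0.0], [0.0, -0.0, 0.04]],[[-1.5, 0.3, 0.1], [0.0, -0.0, 0.05]],[[-1.5, 0.4, -0.0], [0.0, -0.0, 0.04]],[[-1.5, 0.5, -0.0], [0.0, -0.0, 0.04]],
[[-1.4, 0.5, 0.0], [0.0, -0.0, 0.04]],[[-1.5, 0.5, 0.0], [0.0, -0.0, 0.04]],[[-1.4, 0.6, 0.1], [0.0, -0.0, 0.04]],[[-1.4, 0.7, -0.0], [0.0, -0.0, 0.04]],[[-1.3, 0.7, -0.0], [0.0, -0.0, 0.04]],
[[-1.4, 0.8, 0.0], [0.0, -0.0, 0.04]], -> [ 0.4411 -0.1718  0.1651] [ 3.141e+00 -1.000e-03  1.126e+00]
[[0.0, 0.0, 1.5], [0.0, -0.0, 0.0]],[[0.0, 0.0, 1.6], [0.0, -0.0, 0.0]],[[0.0, 0.0, 1.5], [0.0, -0.0, 0.0]],[[0.0, 0.0, 1.5], [0.0, -0.0, 0.0]],[[0.0, 0.0, 1.5], [0.0, -0.0, 0.0]],
[[0.0, 0.0, 1.6], [0.0, -0.0, 0.0]],[[0.0, 0.0, 1.5], [0.0, -0.0, 0.0]], -> [ 0.4412 -0.1718  0.0581] [ 3.141e+00 -1.000e-03  1.126e+00]
```

Call:
{"fn": "step_arm", "kwargs": {"series": [[[0,-0.1,0.1],[-0.02,0,0]],[[0,-0.2,0.2],[-0.04,0,0]],[[0,-0.2,0.2],[-0.05,0,0]],[[0,-0.2,0.3],[-0.05,0,0]],[[0,-0.2,0.2],[-0.05,0,0]]]}}

```text
clock: 8.68
ee_pos: [0.439, 0.0805, 0.1723]
eef_rot: [-2.655, -0.0, 1.776]
force: [0.5, 0.6, -2.9]
grip_width: 0.0136
```

Call:
{"fn": "step_arm", "kwargs": {"series": [[[0,-0.3,0.2],[-0.05,0,0]],[[0,-0.2,0.2],[-0.05,0,0]],[[0,-0.3,0.1],[-0.05,0,0]],[[0,-0.2,0.2],[-0.05,0,0]],[[0,-0.3,0.1],[-0.05,0,0]]]}}

```text
clock: 9.1
ee_pos: [0.424, 0.0774, 0.1701]
eef_rot: [-2.905, -0.0, 1.776]
force: [0.2, 0.2, -2.9]
grip_width: 0.0135
```

Call:
{"fn": "step_arm", "kwargs": {"series": [[[0,-0.3,0.1],[-0.05,0,0]],[[0,-0.3,0.1],[-0.05,0,0]],[[0,-0.3,0.1],[-0.05,0,0]],[[0,-0.2,0],[-0.05,0,0]],[[0,-0.2,0],[-0.03,0,0]]]}}

```text
clock: 9.52
ee_pos: [0.4099, 0.0744, 0.1691]
eef_rot: [-3.134, -0.001, 1.775]
force: [-1.0, -1.0, -3.0]
grip_width: 0.0136
```

Call:
{"fn": "step_arm", "kwargs": {"series": [[[0,0,0],[0,0,0]],[[0,0,0],[0,0,0]]]}}

```text
clock: 9.68
ee_pos: [0.4107, 0.0748, 0.1693]
eef_rot: [-3.131, -0.001, 1.776]
force: [-0.5, -0.4, -3.4]
grip_width: 0.0141
```

Call:
{"fn": "step_arm", "kwargs": {"series": [[[-0.6,0,0],[0,0,0.02]],[[-1.1,-0.1,0],[0,0,0.03]],[[-1.4,0,0.1],[0,0,0.04]],[[-1.6,0.1,0],[0,0,0.04]],[[-1.5,0.1,0],[0,0,0.04]]]}}

```text
clock: 10.1
ee_pos: [0.421, 0.011, 0.1677]
eef_rot: [-3.131, 0.002, 1.6]
force: [0.2, -0.5, -3.0]
grip_width: 0.0134
```

Call:
{"fn": "step_arm", "kwargs": {"series": [[[-1.5,0.2,0],[0,0,0.04]],[[-1.6,0.2,0],[0,0,0.04]],[[-1.5,0.3,0.1],[0,0,0.05]],[[-1.5,0.4,0],[0,0,0.04]],[[-1.5,0.4,0],[0,0,0.04]]]}}

```text
clock: 10.52
ee_pos: [0.4322, -0.065, 0.1669]
eef_rot: [-3.132, 0.004, 1.391]
force: [-0.2, 0.8, -3.6]
grip_width: 0.0134
```

Call:
{"fn": "step_arm", "kwargs": {"series": [[[-1.5,0.5,0],[0,0,0.04]],[[-1.5,0.5,0],[0,0,0.04]],[[-1.5,0.6,0.1],[0,0,0.05]],[[-1.4,0.6,0],[0,0,0.04]],[[-1.2,0.6,0],[0,0,0.04]]]}}

```text
clock: 10.93
ee_pos: [0.4411, -0.141, 0.166]
eef_rot: [-3.133, 0.006, 1.181]
force: [0.5, 0.2, -2.1]
grip_width: 0.0138
```

Call:
{"fn": "step_arm", "kwargs": {"series": [[[-1.0,0.5,0],[0,0,0.04]],[[-0.6,0.3,0],[0,0,0.02]],[[-0.3,0.2,0],[0,0,0.01]],[[0,0,0],[0,0,0]],[[0,0,0],[0,0,0]]]}}

```text
clock: 11.35
ee_pos: [0.4427, -0.1601, 0.1659]
eef_rot: [-3.133, 0.006, 1.117]
force: [-0.2, -0.5, -3.1]
grip_width: 0.0139
```

Call:
{"fn": "step_arm", "kwargs": {"series": [[[-0.4,0,1.0],[-0.01,0,0]],[[-0.4,0,2.0],[0,0,0]],[[0,0,2.0],[0,0,0]],[[0,0,2.0],[0,0,0]],[[0,0,1.5],[0,0,0]]]}}

```text
clock: 11.77
ee_pos: [0.4388, -0.167, 0.0798]
eef_rot: [3.141, 0.006, 1.118]
force: [-0.0, 0.9, -2.9]
grip_width: 0.014
```

Call:
{"fn": "step_arm", "kwargs": {"series": [[[0,0,1.0],[0,0,0]],[[0,0,0.5],[0,0,0]],[[0,0,0.4],[0,0,0]],[[0,0,0.3],[0,0,0]],[[0,0,0],[0,0,0]]]}}

```text
clock: 12.18
ee_pos: [0.4393, -0.1683, 0.0592]
eef_rot: [3.139, 0.006, 1.116]
force: [0.0, 1.0, -3.2]
grip_width: 0.0136
```

Call:
{"fn": "step_arm", "kwargs": {"series": [[[0,0,0.2],[0,-0.006,0]],[[0,0,0.1],[0,0,0]],[[0,0,0.1],[0,0,0]],[[0,0,0],[0,0,0]],[[0,0,0],[0,0,0]]]}}

```text
clock: 12.6
ee_pos: [0.4397, -0.1687, 0.0561]
eef_rot: [3.138, 0.011, 1.116]
force: [-0.6, -0.9, 6.6]
grip_width: 0.0141
```

Call:
{"fn": "step_arm", "kwargs": {"series": [[[0,0,0],[0,0,0]],[[0,0,0],[0,0,0]],[[0,0,0],[0,0,0]],[[0,0,0],[0,0,0]],[[0,0,0],[0,0,0]]], "gripper": 100}}

```text
clock: 13.02
ee_pos: [0.4391, -0.1685, 0.0551]
eef_rot: [3.139, 0.012, 1.116]
force: [-0.7, 0.3, -0.1]
grip_width: 0.0434
```

Call:
{"fn": "step_arm", "kwargs": {"series": [[[0,0,-0.5],[0,0,0]],[[0,0,-2.0],[0,0,0]],[[0,0,-3.0],[0,0,0]],[[0,0,-3.0],[0,0,0]],[[0,0,-3.0],[0,0,0]]]}}

```text
clock: 13.43
ee_pos: [0.4388, -0.1674, 0.1715]
eef_rot: [3.14, 0.013, 1.115]
force: [1.3, 0.5, 0.0]
grip_width: 0.0532
```

```bash
python3 - <<'E'
from h import *
show()
bz=R.from_euler('z',BY,degrees=True)
# lid pull: outer face of bar start approx box y: measured lid end
for u in ((.5235,.319,.061),(.4113,.2929,.061)): print(bz.inv().apply(np.array(u)-BO))
P=BO+bz.apply([0,.245,.20]);p,q,o=cur()
plan([(P,Rt(BY+7.5),22,True)])
E
```

```text
13.43 [ 0.4388 -0.1674  0.1715] [3.14  0.013 1.115] q [-0.33  0.23  0.69  2.06 -0.17  0.91 -0.01] F [1.3 0.5 0. ] 0.0532
[0.05903286 0.20739424 0.061     ]
[-0.05611819  0.20418729  0.061     ]
[[2.2, 0.2, -0.2], [-0.0, 0.0, -0.04]],[[2.2, 0.2, -0.1], [-0.0, 0.0, -0.03]],[[2.3, 0.2, -0.2], [-0.0, 0.0, -0.04]],[[2.2, 0.1, -0.1], [-0.0, 0.0, -0.03]],[[2.3, 0.2, -0.2], [-0.0, 0.0, -0.04]],
[[2.4, 0.0, -0.2], [-0.0, 0.0, -0.03]],[[2.3, 0.1, -0.1], [-0.0, 0.0, -0.04]],[[2.3, 0.0, -0.2], [-0.0, 0.0, -0.04]],[[2.4, 0.1, -0.1], [-0.0, 0.0, -0.03]],[[2.4, -0.1, -0.2], [-0.0, 0.01, -0.04]],
[[2.5, -0.0, -0.1], [-0.0, -0.0, -0.03]],[[2.4, -0.1, -0.2], [-0.0, -0.0, -0.04]],[[2.5, -0.1, -0.1], [-0.0, -0.0, -0.04]],[[2.4, -0.1, -0.1], [-0.0, -0.0, -0.03]],[[2.6, -0.2, -0.2], [-0.0, -0.0, -0.04]],
[[2.5, -0.2, -0.1], [-0.0, -0.0, -0.03]],[[2.5, -0.2, -0.1], [-0.0, -0.0, -0.04]],[[2.6, -0.3, -0.2], [-0.0, -0.0, -0.03]],[[2.6, -0.3, -0.1], [-0.0, -0.0, -0.04]],[[2.5, -0.3, -0.1], [-0.0, 0.0, -0.04]],
[[2.7, -0.4, -0.2], [-0.0, 0.0, -0.03]],[[2.6, -0.4, -0.1], [-0.0, 0.0, -0.04]], -> [0.4579 0.3441 0.2001] [-3.138e+00  1.000e-03  1.905e+00]
```

Call:
{"fn": "step_arm", "kwargs": {"series": [[[2.2,0.2,-0.2],[0,0,-0.03]],[[2.2,0.2,-0.1],[0,0,-0.03]],[[2.3,0.2,-0.2],[0,0,-0.03]],[[2.2,0.1,-0.1],[0,0,-0.03]],[[2.3,0.1,-0.2],[0,0,-0.03]]], "gripper": 255, "squeeze": 10}}

```text
clock: 13.85
ee_pos: [0.4901, -0.0661, 0.1772]
eef_rot: [3.141, 0.012, 1.267]
force: [1.3, -0.3, -1.1]
grip_width: 0.0238
```

Call:
{"fn": "step_arm", "kwargs": {"series": [[[2.4,0,-0.2],[0,0,-0.03]],[[2.3,0,-0.1],[0,0,-0.03]],[[2.3,0,-0.2],[0,0,-0.03]],[[2.4,0,-0.1],[0,0,-0.03]],[[2.4,-0.1,-0.2],[0,0,-0.03]]]}}

```text
clock: 14.27
ee_pos: [0.5176, 0.0487, 0.1836]
eef_rot: [-3.14, 0.012, 1.417]
force: [-0.1, -0.7, 0.1]
grip_width: 0.0006
```

Call:
{"fn": "step_arm", "kwargs": {"series": [[[2.5,-0.1,-0.1],[0,0,-0.03]],[[2.4,-0.1,-0.2],[0,0,-0.03]],[[2.5,-0.1,-0.1],[0,0,-0.03]],[[2.4,-0.1,-0.1],[0,0,-0.03]],[[2.6,-0.2,-0.2],[0,0,-0.03]]]}}

```text
clock: 14.68
ee_pos: [0.5232, 0.1723, 0.1891]
eef_rot: [-3.138, 0.012, 1.567]
force: [0.6, -1.3, 0.2]
grip_width: 0.0007
```

Call:
{"fn": "step_arm", "kwargs": {"series": [[[2.5,0,-0.1],[0,0,-0.03]],[[2.5,0,-0.1],[0,0,-0.03]],[[2.6,0,-0.2],[0,0,-0.03]],[[2.6,0,-0.1],[0,0,-0.03]],[[2.5,0,-0.1],[0,0,-0.03]]]}}

```text
clock: 15.1
ee_pos: [0.516, 0.2997, 0.1937]
eef_rot: [-3.137, 0.011, 1.717]
force: [-0.4, -0.4, 0.4]
grip_width: 0.0006
```

Call:
{"fn": "step_arm", "kwargs": {"series": [[[2.0,0,0],[0,0,-0.03]],[[1.5,0,0],[0,0,-0.03]],[[0,0,0],[0,0,0]],[[0,0,0],[0,0,0]]]}}

```text
clock: 15.43
ee_pos: [0.5105, 0.3326, 0.1927]
eef_rot: [-3.135, 0.012, 1.776]
force: [1.0, 1.4, -0.2]
grip_width: 0.0005
```

```bash
python3 - <<'E'
from h import *
show()
p,q,o=cur();bz=R.from_euler('z',BY,degrees=True);print('box frame',bz.inv().apply(p-BO))
t=imaging.capture("top");m=imaging.camera_model("wrist");a=imaging.capture("wrist");b=imaging.capture("scene");np.save("w2.npy",m,allow_pickle=True)
cv2.imwrite("pics/w2.png",a);cv2.imwrite("pics/t4.png",t)
C=np.zeros((600,800,3),np.uint8)
C[:375,:500]=cv2.resize(a,(500,375),interpolation=cv2.INTER_AREA)
C[375:,:540]=cv2.resize(t[180:280,220:460],(540,225),interpolation=cv2.INTER_CUBIC)
C[:375,500:]=cv2.resize(b[190:380,260:412],(300,375),interpolation=cv2.INTER_CUBIC)
cv2.imwrite("pics/s4.png",C)
E
```

```text
15.43 [0.5105 0.3326 0.1927] [-3.135  0.012  1.776] q [-0.92  0.43  0.35  1.68 -0.15  1.07 -0.32] F [ 1.   1.4 -0.2] 0.0005
box frame [0.04902508 0.22334714 0.19273443]
```

View pics/s4.png

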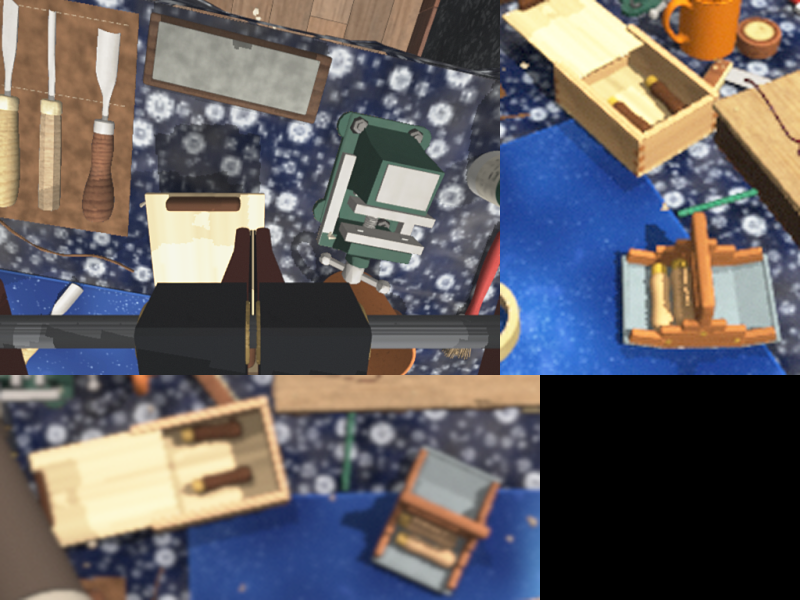

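Both dark handles lie in the box: (210,433) and (220,480) in the top inset. The caddy stands upright with both pale handles. The wrist view shows the pull bar from (167,203) to (240,203), and the lid's outer edge at row 194.

```bash
python3 - <<'E'
from h import *
m=np.load("w2.npy",allow_pickle=True).item();bz=R.from_euler('z',BY,degrees=True);s=1.28
a=ray("",(167*s,203*s),.077,m);b=ray("",(240*s,203*s),.077,m);d=b-a
c=(a+b)/2;print(a,b,np.linalg.norm(d),np.degrees(np.arctan2(d[1],d[0])))
for u in((146,194),(265,194)):print(ray("",(u[0]*s,u[1]*s),.061,m))
print('bar centre in box',bz.inv().apply(c-BO))
E
```

```text
[0.43677468 0.29780013 0.077     ] [0.50233218 0.31137984 0.077     ] 0.06694919246824427 11.702853280829702
[0.41254322 0.29604735 0.061     ]
[0.52454062 0.3192242  0.061     ]
bar centre in box [0.00329639 0.20402873 0.077     ]
```

Call:
{"fn": "step_arm", "kwargs": {"series": [[[0.5,-1.6,0],[0,0,0]],[[0.5,-1.5,0],[0,0,0]],[[0.5,-1.5,0],[0,0,0]],[[0,0,2.5],[0,0,0]],[[0,0,2.5],[0,0,0]]]}}

```text
clock: 16.0
ee_pos: [0.4631, 0.3375, 0.1443]
eef_rot: [-3.139, 0.009, 1.775]
force: [-0.1, 1.0, -1.3]
grip_width: 0.0005
```

Call:
{"fn": "step_arm", "kwargs": {"series": [[[0,0,2.5],[0,0,0]],[[0,0,2.5],[0,0,0]],[[0,0,2.0],[0,0,0]],[[0,0,0.5],[0,0,0]],[[0,0,0],[0,0,0]]]}}

```text
clock: 16.42
ee_pos: [0.4619, 0.335, 0.067]
eef_rot: [-3.134, 0.013, 1.774]
force: [0.4, -0.3, -0.1]
grip_width: 0.0007
```

Call:
{"fn": "step_arm", "kwargs": {"series": [[[-1.0,0,0],[0,0,0]],[[-1.0,0,0],[0,0,0]],[[-1.0,0,0],[0,0,0]],[[-1.5,0,0],[0,0,0]],[[-1.5,0,0],[0,0,0]]]}}

```text
clock: 16.83
ee_pos: [0.4753, 0.2772, 0.0698]
eef_rot: [-3.138, 0.01, 1.776]
force: [1.2, 2.1, -0.6]
grip_width: 0.0003
```

Call:
{"fn": "step_arm", "kwargs": {"series": [[[-1.5,0,0],[0,0,0]],[[-1.5,0,0],[0,0,0]],[[-1.5,0,0],[0,0,0]],[[-1.0,0,0],[0,0,0]],[[-0.5,0,0],[0,0,0]]]}}

```text
clock: 17.25
ee_pos: [0.4873, 0.2168, 0.0699]
eef_rot: [-3.137, 0.011, 1.773]
force: [0.5, 1.5, 1.3]
grip_width: 0.0005
```

Call:
{"fn": "step_arm", "kwargs": {"series": [[[-0.5,0,0],[0,0,0]],[[-0.5,0,0],[0,0,0]],[[0,0,0],[0,0,0]]]}}

```text
clock: 17.5
ee_pos: [0.4888, 0.2087, 0.0696]
eef_rot: [-3.136, 0.011, 1.775]
force: [-0.3, -0.2, 0.1]
grip_width: 0.0003
```

Call:
{"fn": "step_arm", "kwargs": {"series": [[[-0.3,0,0.1],[0,0,0]],[[-0.3,0,0],[0,0,0]],[[-0.3,0,0],[0,0,0]]]}}

```text
clock: 17.75
ee_pos: [0.4902, 0.201, 0.0684]
eef_rot: [-3.135, 0.011, 1.777]
force: [0.5, 2.0, -0.3]
grip_width: 0.0003
```

Call:
{"fn": "step_arm", "kwargs": {"series": [[[-0.3,0,0],[0,0,0]],[[-0.2,0,0],[0,0,0]]]}}

```text
clock: 17.92
ee_pos: [0.4913, 0.1955, 0.0685]
eef_rot: [-3.135, 0.011, 1.776]
force: [-0.6, 0.5, -1.1]
grip_width: 0.0003
```

Call:
{"fn": "step_arm", "kwargs": {"series": [[[-0.2,0,0],[0,0,0]],[[-0.2,0,0],[0,0,0]]]}}

```text
clock: 18.08
ee_pos: [0.4914, 0.195, 0.0686]
eef_rot: [-3.136, 0.007, 1.778]
force: [-4.1, 14.7, -2.4]
grip_width: 0.0008
```

Call:
{"fn": "step_arm", "kwargs": {"series": [[[-0.2,0,0],[0,0,0]],[[-0.1,0,0],[0,0,0]]]}}

```text
clock: 18.25
ee_pos: [0.4914, 0.1949, 0.0687]
eef_rot: [-3.136, 0.004, 1.78]
force: [-5.5, 20.0, -3.2]
grip_width: 0.0006
```

The force rose to 20 N with no further travel, so the lid is at its stop. I back off and check.

Call:
{"fn": "step_arm", "kwargs": {"series": [[[0.8,0,0],[0,0,0]],[[1.5,0,0],[0,0,0]],[[2.0,0,-1.0],[0,0,0]],[[2.0,0,-3.0],[0,0,0]],[[2.0,0,-3.0],[0,0,0]]]}}

```text
clock: 18.67
ee_pos: [0.4752, 0.2705, 0.1376]
eef_rot: [-3.133, 0.013, 1.775]
force: [1.5, 1.0, -0.1]
grip_width: 0.0005
```

Call:
{"fn": "step_arm", "kwargs": {"series": [[[3.0,0,-2.0],[0,0,0]],[[3.0,0,-2.0],[0,0,0]],[[2.0,0,0],[0,0,0]],[[0,0,0],[0,0,0]],[[0,0,0],[0,0,0]]]}}

```text
clock: 19.08
ee_pos: [0.4596, 0.3504, 0.1767]
eef_rot: [-3.136, 0.011, 1.778]
force: [0.6, -0.6, -0.1]
grip_width: 0.0005
```

```bash
python3 - <<'E'
from h import *
show()
t=imaging.capture("top");b=imaging.capture("scene")
C=np.zeros((600,800,3),np.uint8)
C[:250,:600]=cv2.resize(t[180:280,220:460],(600,250),interpolation=cv2.INTER_CUBIC)
C[250:,:560]=cv2.resize(b[170:380,230:566],(560,350),interpolation=cv2.INTER_CUBIC)
cv2.imwrite("pics/s5.png",C)
E
```

```text
19.08 [0.4596 0.3504 0.1767] [-3.136  0.011  1.778] q [-0.99  0.39  0.32  1.78 -0.13  1.01 -0.4 ] F [ 0.6 -0.6 -0.1] 0.0005
```

View pics/s5.png

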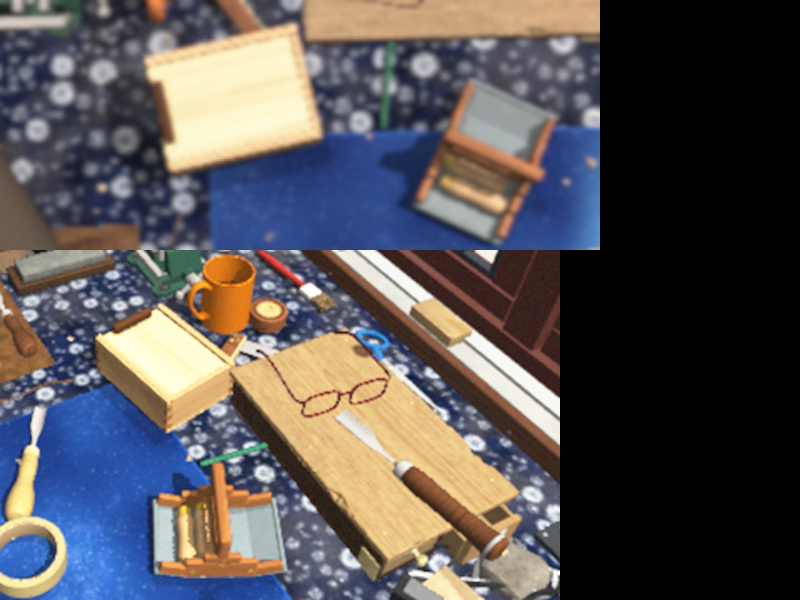

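The last view shows the lid fully shut, the caddy upright with both pale handles, and the mug and stone where they were. The arm is clear of everything.

```bash
python3 -c "
from plant import arm
print(arm.hand_in())"
```

```text
the job is handed in; nothing more can be done
None
```

The job is done and handed in at about 19 s on the robot's clock, well inside the 69 s limit; the hand-in reports no verdict.

I lifted the caddy by its grip, turned it about 37° to line up with the box, and tipped it 40° over the mouth. I then stood it back close to where it started and pushed the lid shut.

**Last checks:**
- **Dark handles:** both were seen lying in the box before the lid closed.
- **Pale handles:** both were still in their side of the caddy in the final pictures.
- **Caddy:** it looks upright on the mat. I did not measure its tilt, but the hand was within about 0.01 rad of vertical when it let go.
- **Lid:** it stopped against a hard stop, with 20 N and no further travel, and looks flush in the picture.
- **Mug and oil stone:** neither looks moved. I judged this by eye only.
- **Arm:** the hand stayed clear of everything, with forces near zero.

No check failed. The only disagreements were small: the measurements of the caddy's position differed by about 2 mm, and those of the box's angle by 1–2°.

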